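# Change over the trays of a two-bay plate reader

## Task

One of the plate reader's two trays has been left standing open with nothing in it, and the other, shut, holds the sample plate. Push the empty tray fully home with the fingertips, then hook a fingertip behind the front lip of the other tray and draw it fully out to its stop, so that the plate stands clear of the housing. Do not pinch or lift anything: leave the plate untouched in its nest, and leave the bottle, the tip box and the tube rack where they stand.

Things in the scene. Friction and masses are not known exactly. Their poses are not given: they have to be found in the camera images.
- reader: The plate reader: fixed white housing 200 mm deep (x), 250 mm wide (y), 105 mm high, with two low openings side by side in its front, one tray in each. Origin: centre of its underside, on the table. Its x axis points away from its front; the front face is at x = -100 mm. The trays' middles run at y = +57.5 and -57.5 mm; which tray is in which bay varies.
- empty_tray (a joint): Black tray with an aluminium front lip and no plate, at the start standing open by 65 to 115 mm. The slide's value is how far it stands out, m: 0 fully home against its stop, 0.15 fully out against its stop. It resists with about 2.5 N of friction, stays where it is left, and does not latch.
- empty_lip (a point): Front lip of the empty tray. Point: top edge of the lip's back face (towards the reader), mid-width. x points into the reader (opening goes along -x), y along the lip, z up. The upright lip is 98 mm wide, 10 mm thick (x 0 to -10 mm), its front half 3 mm higher than its back half; the flat apron behind it lies 22 mm below this point, 48 mm above the table. At home the point is 55 mm in front of the housing.
- plate_tray (a joint): Tray of the same make and look that holds the sample plate, at the start fully home, so the plate is hidden under the housing's roof. The slide's value is how far it stands out, m: 0 fully home against its stop, 0.15 fully out against its stop. It resists with about 2.5 N of friction, stays where it is left, and does not latch.
- plate_lip (a point): Front lip of the plate's tray: point, axes and sizes as for empty_lip. Behind it a gap is open from above, 98 mm wide and (tray home) 55 mm long to the housing, whose roof is 35 mm higher than this point. The nest's rim, 6 mm high, begins 61 mm behind this point.
- sample_plate: Loose white 96-well plate, 128 x 85.5 x 16 mm, 0.06 kg, long side along the slide, lying in the nest of its tray with about 2 mm of play. Origin: centre of its underside, 131 mm behind the lip's back face.
- bottle: Bystander: amber reagent bottle, 60 mm across and 110 mm high, standing on the table left of the trays. Origin: centre of its underside.
- tip_box: Bystander: grey pipette tip box, 122 x 82 x 54 mm, standing on the table right of the trays. Origin: centre of its underside.
- tube_rack: Bystander: aluminium block 50 x 90 x 30 mm with small capped tubes (57 mm high in all), on the table to the left of the trays, behind the bottle. Origin: centre of its underside.

How it is judged:
By the outcome, as a careful person would: the job done as asked, in the order asked, and still so for the second after the job is handed in, with the robot touching nothing.
It also fails if it takes over 45 s, if anything falls off the work surface, if the arm or the gripper's body presses on something with over 40 N, if the wrist force passes 120 N, or if a joint passes its speed limit or range.

## Robot

A 7-joint arm with a two-finger parallel gripper is mounted at the origin on the work surface. World frame = base frame: x ahead of the robot, y to its left, z up, the work surface at z = 0. Lengths are in m, angles in rad, forces in N, time in s.
With the tool pointing down it reaches from about 0.425 to 0.925 m from the base axis. Payload 6.8 kg.
Tool frame: the origin (TCP) lies midway between the tips of the shut fingers; the grasp point (between the pads) lies 19 mm behind it; z points along the fingers, y is the line along which they close (so a half turn about z gives the same grasp; the last joint's range is limited). The gripper opens to 85 mm and grips with 20 to 120 N. Pads are 22 mm wide; open, the fingers measure 114 mm over their backs; the gripper's body (76 mm by 85 mm) begins 54 mm behind the grasp point. The pads swing forward as they close: fully open they stand 13 mm farther back than shut.
Start: joints at [-1.418, 0.477, 0.022, 1.555, -0.011, 1.109, -0.083], TCP at [0.174, 0.652, 0.231] pointing down, gripper open.
Joint ranges: [-2.96, 2.96], [-0.34, 2.1], [-1.41, 1.46], [0.24, 2.44], [-1.37, 4.51], [0.17, 1.92], [-2.96, 2.96]. Speed limits (rad/s): [2.39, 2.39, 3.14, 3.14, 3.14, 3.14, 3.14].

## Interface

Orientations are given as a rotation vector (axis times angle).
In Python, from bench import get_obs, grab_frame, camera_params, r gives the robot as it stands.
- The arm moves only by the shell command python3 -m jog 'ROWS' [FORCE]. ROWS is JSON, a list of rows, each an object of numbers: "rx", "ry", "rz": the turn, a rotation vector about the world's x, y, z scaled (see below); "x", "y", "z": the shift along the world's x, y, z scaled (see below); "jaw": the opening, from -1 (shut) to 1 (fully open). In form: [{"rx": .., "ry": .., "rz": .., "x": .., "y": .., "z": .., "jaw": ..}, ...]. A call has 1 to 8 rows; each row shifts and turns the commanded pose from where the row before left it; what a row does not reach is not made up. The controller multiplies each number of a shift by 60 mm and each number of a turn by 10 degrees. A row lasts 1/8 s, in which the tool goes at most 62.5 mm and 10.7 degrees, less where a joint would pass 70% of its speed; a pose out of reach is approached as far as the arm can. A call with a number of a shift or a turn outside -1 to 1 is refused whole. A call with a gripper value outside its range is refused whole. The fingers move at their own pace and stop on an object; FORCE is the grip in N (left out, the last holds). Time passes only in rows, so rows that do not move let the fingers close. It gives the time, the measured TCP pose, the force, the opening and the grip force at its end, in the units of the state.
- get_obs(): the state, without advancing time (a new reading comes with each control period).
- grab_frame(name): name is "scene" or "top" or "wrist"; returns the picture (384x512x3 uint8, red, green, blue); there is no depth.
- camera_params(name): a dict with "fx", "fy", "cx", "cy" (pixels), "R" (3x3) and "t" (3): a world point X has camera coordinates R X + t. Camera axes: x right, y down, z forward; pixel columns grow to the right and rows downward; lengths in m; the calibration is good to about 2 mm. The wrist camera is an equidistant fisheye: a pixel r from the principal point sees the ray r / f radians off the axis. A picture is of the moment at which its call begins: read the wrist's pose just before it. camera_params takes no time and is no camera call; for the wrist camera it gives the pose at the moment of the call.
- r.hand_in(): hands the job in; it is judged then, once.
The state is a dict: "clock": time; "joints": joint angles; "qvel": joint speeds; "tau": joint torques, N m; "tcp_pos": TCP position; "orientation": TCP orientation; "contact_force": force on the tool from outside, world axes, zero at the start; "moment": the same for the moment, N m; "grip_width": finger opening in m; "gripper_force": force on a finger pad.
Only numpy, scipy, OpenCV 4.12 (cv2) and the standard library are available. Lean on these libraries where they do the work, as an engineer would, in place of code of your own. Each camera call takes 0.05 s, during which the arm holds its last target. There are 200 camera calls.

## Working session

There is one attempt and no reset: what is moved stays moved. The work goes in short steps, Python scripts to look and compute and a shell command to move; the robot and the scene stay as the last step left them, time stands still between calls to the robot, and variables do not carry over. Pictures are saved under pics/ and viewed, at most 10 in all, crops included, and the job is handed in when it is done.

```bash
mkdir -p pics
python3 - <<'E'
from bench import *
import cv2
for n in ("scene","top"):
    cv2.imwrite(f"pics/{n}0.png",grab_frame(n)[:,:,::-1])
    c=camera_params(n);print(n,c)
o=get_obs();print(o)
E
```

```text
scene {'fx': 358.1921158779031, 'fy': 358.1921158779031, 'cx': 249.83259377052826, 'cy': 194.58921305667232, 'R': array([[-0.11156908,  0.99374671, -0.0044519 ],
       [ 0.53971638,  0.05683178, -0.83992641],
       [-0.8344211 , -0.09611258, -0.54268204]]), 't': array([ 0.07355935, -0.26752798,  1.43987931])}
top {'fx': 390.3894360920908, 'fy': 390.3894360920908, 'cx': 264.25472972618905, 'cy': 185.81790876070056, 'R': array([[ 0.00952889, -0.99988267, -0.01199355],
       [-0.98782425, -0.00755007, -0.15539064],
       [ 0.15528186,  0.01332822, -0.98778029]]), 't': array([-0.01110471,  0.65531779,  0.79637432])}
{'clock': 0.1, 'joints': array([-1.41812971,  0.47771538,  0.02230865,  1.55635726, -0.01148781,
        1.10931135, -0.08310427]), 'qvel': array([ 4.55388904e-04, -3.66128482e-03, -1.18621091e-03, -2.77289875e-03,
       -5.75138483e-05,  2.55049323e-04,  6.26232839e-04]), 'tau': array([ 4.89860075e-03, -5.97756743e+01,  1.61379453e+00, -2.81955528e+01,
        1.28171218e-02,  5.04479904e-03,  4.53542356e-06]), 'tcp_pos': array([0.173884  , 0.65165781, 0.23042169]), 'orientation': array([-4.08358501e-01, -3.11483718e+00,  2.60836311e-03]), 'contact_force': array([-0.80491265, -0.18226262,  0.00440333]), 'moment': array([0.08733408, 0.0096025 , 0.01317572]), 'gripper_force': 0.0, 'grip_width': 0.0852437851063949}
```

View pics/scene0.png

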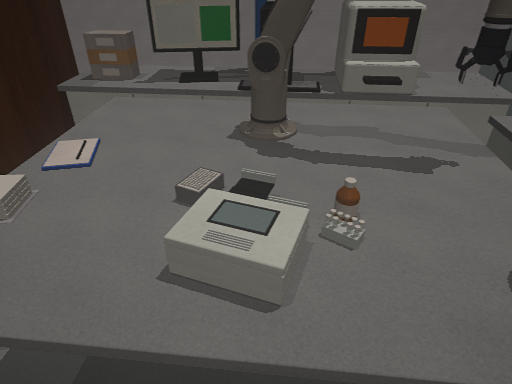

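View pics/top0.png

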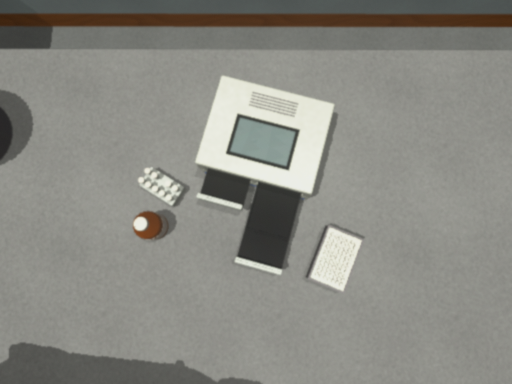

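The top view shows the housing's roof corners near (222,77), (334,103), (311,192) and (196,163). The empty tray is open on the right with its lip near (258,267). The shut tray is on the left with its lip near (219,204). Next I'll enlarge this area for exact corners.

Run:
```python
import cv2
a=cv2.imread("pics/top0.png")[150:280,125:325]
cv2.imwrite("pics/crop0.png",cv2.resize(a,None,fx=4,fy=4,interpolation=cv2.INTER_CUBIC))
```

```text
(no output)
```

View pics/crop0.png

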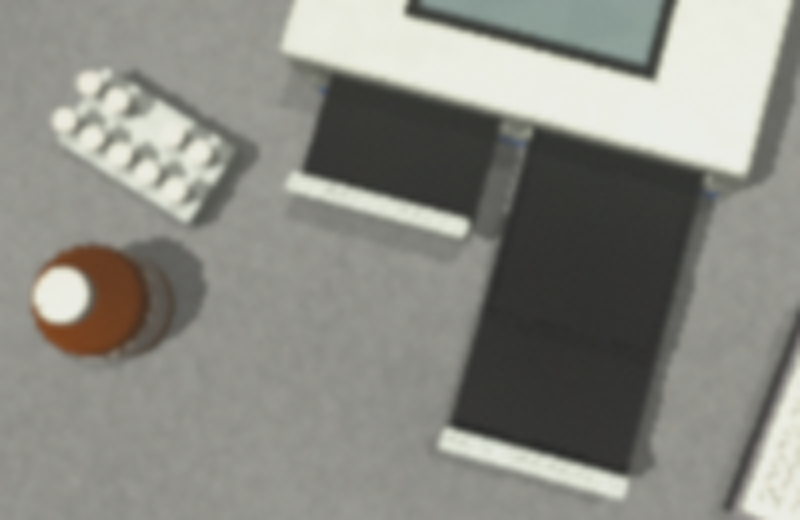

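The crop shows the shut tray's lip back edge from (290,174) to (468,222). The empty tray's lip back edge runs from (444,428) to (630,480), and the roof's front corners are at (283,50) and (745,178).

```bash
cat > h.py <<'E'
import numpy as np
from bench import *
def ray(n,u,v,z):
    c=camera_params(n);R,t=np.array(c["R"]),np.array(c["t"])
    d=R.T@np.array([(u-c["cx"])/c["fx"],(v-c["cy"])/c["fy"],1]);C=-R.T@t
    return C+d*(z-C[2])/d[2]
E
python3 - <<'E'
from h import *
np.set_printoptions(precision=4,suppress=True)
P={}
for k,(u,v,z) in dict(pl=(290,174,.07),pr=(468,222,.07),pfl=(288,188,.073),pfr=(465,237,.073),el=(444,428,.07),er=(630,480,.07),efl=(440,448,.073),efr=(624,497,.073),rl=(283,50,.105),rr=(745,178,.105)).items():
    P[k]=ray("top",125+u/4,150+v/4,z)
P["bl"]=ray("top",222,77,.105);P["br"]=ray("top",334,103,.105)
for k in P: print(k,P[k])
for a,b in (("pl","pr"),("el","er"),("rl","rr"),("pfl","pfr"),("efl","efr"),("bl","br"),("rl","bl")):
    d=P[a]-P[b];print(a,b,np.linalg.norm(d),np.degrees(np.arctan2(-d[0],d[1])))
ang=np.mean([np.arctan2(-(P[a]-P[b])[0],(P[a]-P[b])[1]) for a,b in (("pl","pr"),("el","er"),("rl","rr"),("bl","br"))])
ex=np.array([np.cos(ang),np.sin(ang)]);ey=np.array([-ex[1],ex[0]])
# bl-> yaw
c=(P["rl"]+P["rr"]+P["bl"]+P["br"])[:2]/4
print("yaw",np.degrees(ang),ex,ey,"c",c)
for k in P: d=P[k][:2]-c;print(k,d@ex,d@ey)
o=get_obs()
from scipy.spatial.transform import Rotation as Ro
print(Ro.from_rotvec(o["orientation"]).as_matrix())
E
```

```text
pl [0.6349 0.1356 0.07  ]
pr [0.6101 0.0408 0.07  ]
pfl [0.627  0.1359 0.073 ]
pfr [0.6019 0.042  0.073 ]
el [0.5032 0.0512 0.07  ]
er [ 0.4779 -0.0448  0.07  ]
efl [0.4932 0.0528 0.073 ]
efr [ 0.4696 -0.0417  0.073 ]
rl [0.6944 0.1351 0.105 ]
rr [ 0.6299 -0.1014  0.105 ]
bl [0.8806 0.0859 0.105 ]
br [ 0.8238 -0.1508  0.105 ]
pl pr 0.09805724300416159 -14.630295861571831
el er 0.09929676070210787 -14.76215269006701
rl rr 0.24505099473586228 -15.253274285467505
pfl pfr 0.0971934723031443 -14.982211582609324
efl efr 0.09737780956319594 -14.031786991719745
bl br 0.2434162753290413 -13.483692855191672
rl bl 0.19259354992043481 75.22443160567856
yaw -14.532353923074504 [ 0.968  -0.2509] [0.2509 0.968 ] c [ 0.7572 -0.0078]
pl -0.1543793932184989 0.10815233237295441
pr -0.15454701310024083 0.010095232634320309
pfl -0.16204902388014855 0.10640052043576992
pfr -0.16281213032739852 0.00921004391212979
el -0.2606295867528513 -0.006625750985330876
er -0.26102783968166354 -0.10592171304087655
efl -0.2707543094348751 -0.00760168560045887
efr -0.2699035750239199 -0.10497577890195296
rl -0.09663881800926923 0.12251054409381229
rr -0.09972207461227442 -0.1225210529498254
bl 0.09595299673070184 0.12169300747708776
br 0.10040789589084223 -0.12168249862107454
[[-0.9662  0.2578 -0.0003]
 [ 0.2578  0.9662 -0.0016]
 [-0.0001 -0.0017 -1.    ]]
```

```bash
python3 -m jog '[{"x":0.5,"y":-0.8,"jaw":-1},{"x":0.5,"y":-0.8,"jaw":-1},{"x":0.5,"y":-0.8,"jaw":-1},{"x":0.5,"y":-0.8,"jaw":-1},{"x":0.5,"y":-0.8,"jaw":-1},{"x":0.5,"y":-0.8,"jaw":-1},{"x":0.5,"y":-0.8,"jaw":-1},{"x":0.5,"y":-0.8,"jaw":-1}]' 20
```

```text
validation failed for argument at $[0]...
```

```bash
python3 -m jog '[{"rx":0,"ry":0,"rz":0,"x":0.5,"y":-0.8,"z":0,"jaw":-1},{"rx":0,"ry":0,"rz":0,"x":0.5,"y":-0.8,"z":0,"jaw":-1},{"rx":0,"ry":0,"rz":0,"x":0.5,"y":-0.8,"z":0,"jaw":-1},{"rx":0,"ry":0,"rz":0,"x":0.5,"y":-0.8,"z":0,"jaw":-1},{"rx":0,"ry":0,"rz":0,"x":0.5,"y":-0.8,"z":0,"jaw":-1},{"rx":0,"ry":0,"rz":0,"x":0.5,"y":-0.8,"z":0,"jaw":-1},{"rx":0,"ry":0,"rz":0,"x":0.5,"y":-0.8,"z":0,"jaw":-1},{"rx":0,"ry":0,"rz":0,"x":0.5,"y":-0.8,"z":0,"jaw":-1}]' 20
```

```text
clock: 1.1
tcp_pos: [0.4146, 0.2664, 0.2312]
orientation: [-0.408, -3.115, 0.0]
contact_force: [0.5, 0.6, 1.2]
grip_width: 0.0
gripper_force: 0.0
```

```bash
python3 -m jog '[{"rx":0,"ry":0,"rz":0,"x":0.13,"y":-0.85,"z":0,"jaw":-1},{"rx":0,"ry":0,"rz":0,"x":0.13,"y":-0.85,"z":0,"jaw":-1},{"rx":0,"ry":0,"rz":0,"x":0.13,"y":-0.85,"z":0,"jaw":-1},{"rx":0,"ry":0,"rz":0,"x":0.12,"y":-0.85,"z":0,"jaw":-1},{"rx":0,"ry":0,"rz":0,"x":0.12,"y":-0.85,"z":0,"jaw":-1},{"rx":0,"ry":0,"rz":0.04,"x":0,"y":0,"z":-0.9,"jaw":-1},{"rx":0,"ry":0,"rz":0,"x":0,"y":0,"z":-0.8,"jaw":-1}]'
python3 - <<'E'
from bench import *
import cv2
cv2.imwrite("pics/top1.png",grab_frame("top")[120:300,130:330,::-1].repeat(3,0).repeat(3,1))
print(camera_params("wrist"))
cv2.imwrite("pics/wr1.png",grab_frame("wrist")[:,:,::-1])
E
```

```text
clock: 1.98
tcp_pos: [0.452, 0.0125, 0.1283]
orientation: [0.4, 3.115, 0.001]
contact_force: [-0.1, 1.6, -0.4]
grip_width: -0.0002
gripper_force: 0.0
{'fx': 297.3186396354542, 'fy': 297.3186396354542, 'cx': 251.65474422261187, 'cy': 190.92620658858527, 'R': array([[ 0.2506759 ,  0.96805583, -0.00543241],
       [ 0.92896284, -0.2389664 ,  0.28270674],
       [ 0.27237774, -0.07591428, -0.95919101]]), 't': array([-0.12379996, -0.4187576 ,  0.15425085])}
```

View pics/wr1.png

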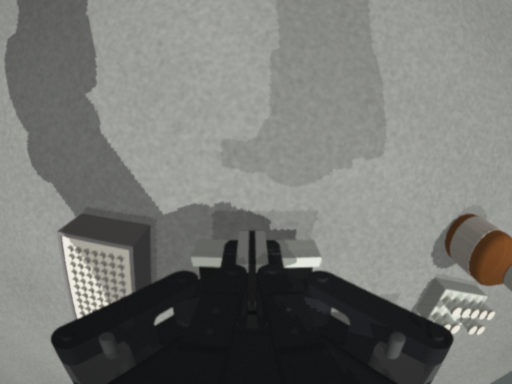

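The wrist view shows the lip across columns 192–320 at rows 240–265. The shut fingers are centred on it at column 252 and stand in front of it, so I descend.

```bash
python3 -m jog '[{"rx":0,"ry":0,"rz":0,"x":0,"y":0,"z":-0.65,"jaw":-1},{"rx":0,"ry":0,"rz":0,"x":0,"y":0,"z":-0.65,"jaw":-1},{"rx":0,"ry":0,"rz":0,"x":0.2,"y":-0.05,"z":0,"jaw":-1},{"rx":0,"ry":0,"rz":0,"x":0.2,"y":-0.05,"z":0,"jaw":-1}]'
```

```text
clock: 2.58
tcp_pos: [0.4775, 0.0072, 0.0531]
orientation: [0.397, 3.115, 0.001]
contact_force: [-2.8, 1.1, -1.7]
grip_width: -0.0
gripper_force: 1.4
```

```bash
python3 -m jog '[{"rx":0,"ry":0,"rz":0,"x":0.36,"y":-0.093,"z":0,"jaw":-1},{"rx":0,"ry":0,"rz":0,"x":0.36,"y":-0.093,"z":0,"jaw":-1},{"rx":0,"ry":0,"rz":0,"x":0.36,"y":-0.093,"z":0,"jaw":-1},{"rx":0,"ry":0,"rz":0,"x":0.3,"y":-0.08,"z":0,"jaw":-1}]'
```

```text
clock: 3.08
tcp_pos: [0.56, -0.0146, 0.0533]
orientation: [0.398, 3.116, 0.001]
contact_force: [-3.8, 1.1, -1.0]
grip_width: 0.0001
gripper_force: 1.5
```

```bash
python3 -m jog '[{"rx":0,"ry":0,"rz":0,"x":0.08,"y":-0.02,"z":0,"jaw":-1},{"rx":0,"ry":0,"rz":0,"x":0.08,"y":-0.02,"z":0,"jaw":-1},{"rx":0,"ry":0,"rz":0,"x":0,"y":0,"z":0,"jaw":-1}]'; python3 -m jog '[{"rx":0,"ry":0,"rz":0,"x":0.04,"y":-0.01,"z":0,"jaw":-1},{"rx":0,"ry":0,"rz":0,"x":0.04,"y":-0.01,"z":0,"jaw":-1}]'
```

```text
clock: 3.45
tcp_pos: [0.5691, -0.0168, 0.0521]
orientation: [0.397, 3.114, 0.0]
contact_force: [0.2, 0.5, -0.4]
grip_width: -0.0004
gripper_force: 0.0
clock: 3.7
tcp_pos: [0.5726, -0.0177, 0.0513]
orientation: [-0.397, -3.116, -0.0]
contact_force: [-2.5, 0.8, 1.8]
grip_width: -0.0002
gripper_force: 1.3
```

```bash
for i in 1; do python3 -m jog '[{"rx":0,"ry":0,"rz":0,"x":0.06,"y":-0.015,"z":0,"jaw":-1}]'; python3 -m jog '[{"rx":0,"ry":0,"rz":0,"x":0.06,"y":-0.015,"z":0,"jaw":-1}]';  python3 -m jog '[{"rx":0,"ry":0,"rz":0,"x":0.05,"y":-0.012,"z":0,"jaw":-1}]'; done
```

```text
clock: 3.82
tcp_pos: [0.5762, -0.0187, 0.0512]
orientation: [-0.397, -3.115, -0.0]
contact_force: [-13.5, 3.9, 6.9]
grip_width: -0.0
gripper_force: 8.3
clock: 3.95
tcp_pos: [0.5761, -0.0188, 0.0505]
orientation: [-0.396, -3.107, -0.001]
contact_force: [-18.1, 4.7, 14.1]
grip_width: -0.0002
gripper_force: 9.6
clock: 4.08
tcp_pos: [0.5761, -0.0188, 0.05]
orientation: [-0.395, -3.101, -0.002]
contact_force: [-24.3, 5.9, 18.6]
grip_width: -0.0002
gripper_force: 13.1
```

The slide hit its stop: the TCP stopped at 0.5761 while the force climbed to 24 N. I back off, rise and move to above the gap behind the other lip.

```bash
python3 -m jog '[{"rx":0,"ry":0,"rz":0,"x":-0.2,"y":0.05,"z":0,"jaw":-1},{"rx":0,"ry":0,"rz":0,"x":-0.2,"y":0.05,"z":0,"jaw":-1},{"rx":0,"ry":0,"rz":0,"x":0,"y":0,"z":0.9,"jaw":-1},{"rx":0,"ry":0,"rz":0,"x":0,"y":0,"z":0.9,"jaw":-1},{"rx":0,"ry":0,"rz":0,"x":0.49,"y":0.5,"z":0,"jaw":-1},{"rx":0,"ry":0,"rz":0,"x":0.49,"y":0.5,"z":0,"jaw":-1},{"rx":0,"ry":0,"rz":0,"x":0.49,"y":0.5,"z":0,"jaw":-1},{"rx":0,"ry":0,"rz":0,"x":0,"y":0,"z":0,"jaw":-1}]'
python3 - <<'E'
from bench import *
import cv2
cv2.imwrite("pics/top2.png",cv2.resize(grab_frame("top")[120:270,150:330,::-1],None,fx=4,fy=4,interpolation=2))
cv2.imwrite("pics/wr2.png",grab_frame("wrist")[:,:,::-1])
E
```

```text
clock: 5.08
tcp_pos: [0.6493, 0.0796, 0.1591]
orientation: [0.39, 3.115, 0.003]
contact_force: [-0.7, -1.0, -0.1]
grip_width: 0.0
gripper_force: 0.0
```

View pics/wr2.png

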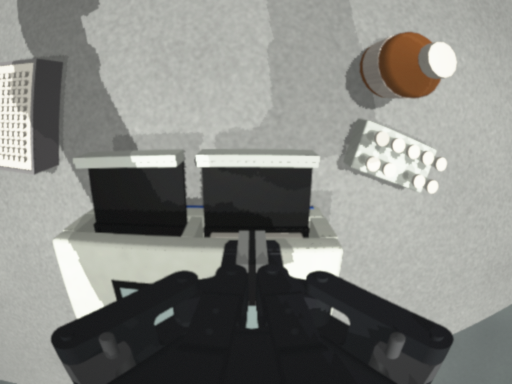

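View pics/top2.png

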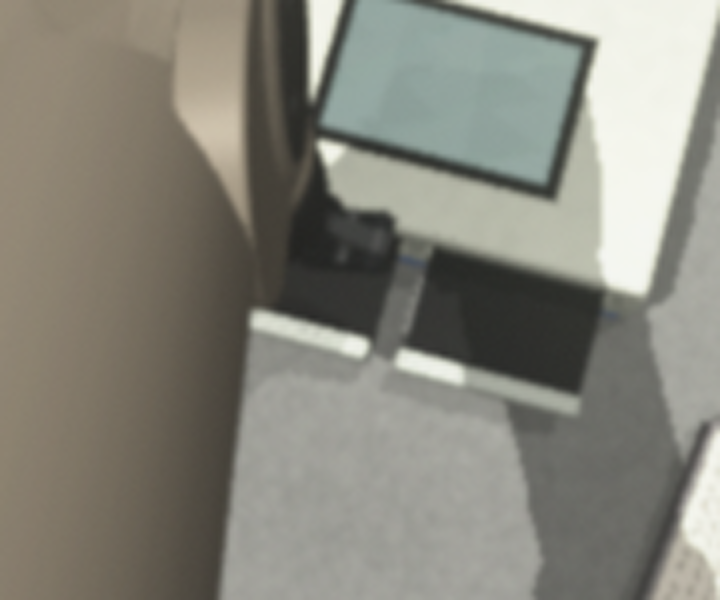

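The wrist view shows both lips level at row 160, so the empty tray is home. The left lip spans columns 196–320 and the fingers sit near its middle, over the gap. The top view agrees. Next I descend and hook the lip.

```bash
python3 -m jog '[{"rx":0,"ry":0,"rz":0,"x":-0.05,"y":0.02,"z":-0.5,"jaw":-1},{"rx":0,"ry":0,"rz":0,"x":-0.05,"y":0.02,"z":-0.5,"jaw":-1},{"rx":0,"ry":0,"rz":0,"x":0,"y":0,"z":-0.4,"jaw":-1},{"rx":0,"ry":0,"rz":0,"x":0,"y":0,"z":-0.2,"jaw":-1},{"rx":0,"ry":0,"rz":0,"x":0,"y":0,"z":0,"jaw":-1}]'
```

```text
clock: 5.8
tcp_pos: [0.6409, 0.0769, 0.063]
orientation: [-0.399, -3.115, 0.001]
contact_force: [-0.2, -0.1, 0.2]
grip_width: 0.0001
gripper_force: 0.0
```

```bash
python3 -m jog '[{"rx":0,"ry":0,"rz":0,"x":-0.04,"y":0.05,"z":-0.1,"jaw":-1},{"rx":0,"ry":0,"rz":0,"x":-0.15,"y":0.04,"z":0,"jaw":-1},{"rx":0,"ry":0,"rz":0,"x":-0.15,"y":0.04,"z":0,"jaw":-1}]'; python3 -m jog '[{"rx":0,"ry":0,"rz":0,"x":-0.2,"y":0.052,"z":0,"jaw":-1},{"rx":0,"ry":0,"rz":0,"x":-0.25,"y":0.065,"z":0,"jaw":-1}]'
```

```text
clock: 6.18
tcp_pos: [0.6212, 0.086, 0.0578]
orientation: [0.397, 3.114, 0.001]
contact_force: [2.4, -0.5, -1.7]
grip_width: 0.0003
gripper_force: 1.4
clock: 6.42
tcp_pos: [0.5937, 0.0932, 0.0578]
orientation: [0.397, 3.115, 0.001]
contact_force: [2.9, 0.4, 0.3]
grip_width: 0.0002
gripper_force: 1.5
```

```bash
python3 -m jog '[{"rx":0,"ry":0,"rz":0,"x":-0.25,"y":0.065,"z":0,"jaw":-1},{"rx":0,"ry":0,"rz":0,"x":-0.25,"y":0.065,"z":0,"jaw":-1},{"rx":0,"ry":0,"rz":0,"x":-0.25,"y":0.065,"z":0,"jaw":-1},{"rx":0,"ry":0,"rz":0,"x":-0.25,"y":0.065,"z":0,"jaw":-1},{"rx":0,"ry":0,"rz":0,"x":-0.25,"y":0.065,"z":0,"jaw":-1},{"rx":0,"ry":0,"rz":0,"x":-0.2,"y":0.052,"z":0,"jaw":-1},{"rx":0,"ry":0,"rz":0,"x":-0.1,"y":0.026,"z":0,"jaw":-1}]'; python3 -m jog '[{"rx":0,"ry":0,"rz":0,"x":-0.06,"y":0.015,"z":0,"jaw":-1}]'; python3 -m jog '[{"rx":0,"ry":0,"rz":0,"x":-0.05,"y":0.013,"z":0,"jaw":-1}]'
```

```text
clock: 7.3
tcp_pos: [0.4999, 0.1171, 0.0571]
orientation: [-0.397, -3.116, 0.001]
contact_force: [3.1, 1.3, -0.4]
grip_width: 0.0
gripper_force: 1.3
clock: 7.42
tcp_pos: [0.497, 0.1178, 0.0572]
orientation: [-0.397, -3.116, 0.0]
contact_force: [2.8, 0.3, -0.7]
grip_width: -0.0
gripper_force: 1.3
clock: 7.55
tcp_pos: [0.4943, 0.1185, 0.0571]
orientation: [-0.398, -3.116, 0.0]
contact_force: [3.2, 1.3, -1.7]
grip_width: 0.0001
gripper_force: 1.3
```

```bash
R='[{"rx":0}]'; python3 -m jog '[{"rx":0,"ry":0,"rz":0,"x":-0.06,"y":0.015,"z":0,"jaw":-1},{"rx":0,"ry":0,"rz":0,"x":-0.06,"y":0.015,"z":0,"jaw":-1}]'; python3 -m jog '[{"rx":0,"ry":0,"rz":0,"x":-0.05,"y":0.013,"z":0,"jaw":-1}]'; python3 -m jog '[{"rx":0,"ry":0,"rz":0,"x":-0.05,"y":0.013,"z":0,"jaw":-1}]'
```

```text
clock: 7.8
tcp_pos: [0.4905, 0.1195, 0.0576]
orientation: [0.398, 3.109, 0.0]
contact_force: [16.1, -4.4, -11.9]
grip_width: -0.0001
gripper_force: 8.4
clock: 7.92
tcp_pos: [0.4904, 0.1195, 0.0582]
orientation: [0.399, 3.103, 0.001]
contact_force: [21.7, -6.4, -16.7]
grip_width: -0.0003
gripper_force: 11.5
clock: 8.05
tcp_pos: [0.4904, 0.1196, 0.0587]
orientation: [0.4, 3.098, 0.002]
contact_force: [29.1, -9.2, -21.1]
grip_width: -0.0002
gripper_force: 15.1
```

The slide hit its stop: the TCP held still while the force climbed to 29 N. I ease off, rise clear and check.

```bash
python3 -m jog '[{"rx":0,"ry":0,"rz":0,"x":0.12,"y":-0.03,"z":0,"jaw":-1},{"rx":0,"ry":0,"rz":0,"x":0.18,"y":-0.045,"z":0,"jaw":-1},{"rx":0,"ry":0,"rz":0,"x":0,"y":0,"z":0.6,"jaw":-1},{"rx":0,"ry":0,"rz":0,"x":0,"y":0,"z":0.9,"jaw":-1},{"rx":0,"ry":0,"rz":0,"x":0,"y":0,"z":0.9,"jaw":-1},{"rx":0,"ry":0,"rz":0,"x":0,"y":0.9,"z":0,"jaw":-1},{"rx":0,"ry":0,"rz":0,"x":0,"y":0.9,"z":0,"jaw":-1},{"rx":0,"ry":0,"rz":0,"x":0,"y":0.9,"z":0,"jaw":-1}]'
python3 -m jog '[{"rx":0,"ry":0,"rz":0,"x":0,"y":0.9,"z":0,"jaw":-1},{"rx":0,"ry":0,"rz":0,"x":0,"y":0.9,"z":0,"jaw":-1},{"rx":0,"ry":0,"rz":0,"x":0,"y":0.9,"z":0,"jaw":-1},{"rx":0,"ry":0,"rz":0,"x":0,"y":0,"z":0,"jaw":-1},{"rx":0,"ry":0,"rz":0,"x":0,"y":0,"z":0,"jaw":-1}]'
python3 - <<'E'
from bench import *
import cv2
cv2.imwrite("pics/top3.png",cv2.resize(grab_frame("top")[150:290,125:325,::-1],None,fx=4,fy=4,interpolation=2))
E
```

```text
clock: 9.05
tcp_pos: [0.4982, 0.2806, 0.2011]
orientation: [-0.398, -3.114, 0.002]
contact_force: [0.3, 0.0, 0.1]
grip_width: -0.0001
gripper_force: 0.0
clock: 9.68
tcp_pos: [0.4988, 0.4402, 0.2003]
orientation: [-0.397, -3.115, 0.004]
contact_force: [0.4, -0.3, -0.1]
grip_width: -0.0
gripper_force: 0.0
```

View pics/top3.png

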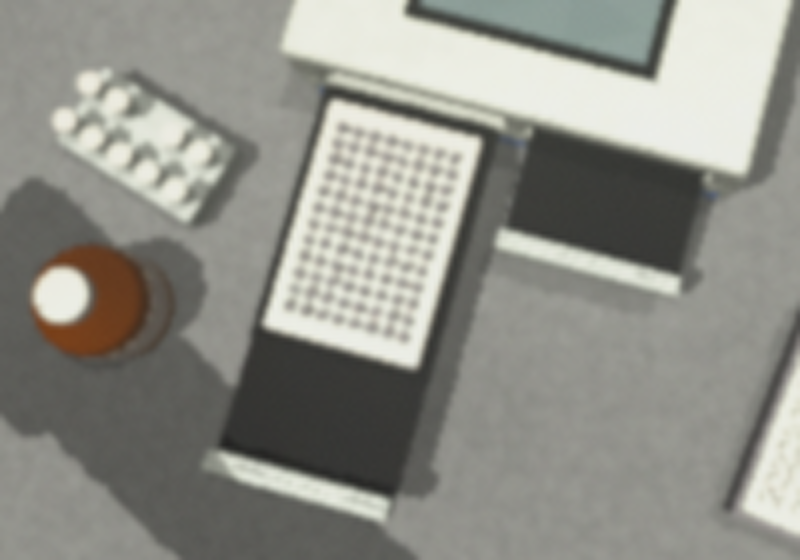

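The plate tray stands out with the plate in its nest and clear of the housing, its lip back edge from about (220,452) to (392,497). The empty tray's lip is from (500,230) to (684,279), and the bottle and rack have not moved. I'll check the slide values and hand in.

Run:
```python
from h import *
c=np.array([.7572,-.0078]);ex=np.array([.968,-.2509])
for u,v in ((220,452),(392,497),(500,230),(684,279)): print((ray("top",125+u/4,150+v/4,.07)[:2]-c)@ex)
r.hand_in()
```

```text
-0.30250974222937166
-0.3011433402746836
-0.15429398625273993
-0.15415656903885816
the job is handed in; nothing more can be done
```

The job is handed in: I pushed the empty tray home to its stop, then drew the plate tray about 148 mm (by camera) to its stop, with the plate clear of the housing and in its nest, and the bottle and tube rack where they stood (the tip box was only partly in the last picture).

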